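Load a honing stone on the sloping sharpening stand

TASK

Load the pale honing stone on the red sharpening stand: swing the stand's keeper arm aside, lower the stone (do not drop it) lengthwise onto the narrow sloping bed, centred, square and flat with its lower end against the ledge, and swing the keeper fully back over the stone's upper end. Leave the brown stone and everything else on the bench where it is.

Things in the scene. Friction and masses are not known exactly. Their poses are not given: they have to be found in the camera images.
- stone_pale: The cream-coloured honing stone to load: a slab 120 x 50 x 22 mm, about 0.3 kg, lying flat on the bench. Origin at the centre of its underside; x along its length, y across its width, z up through its thickness. Either end may be the lower one.
- stone_brown: A reddish-brown honing stone of the same shape and size, lying flat on the bench; leave it alone. Origin at the centre of its underside, x along its length.
- bed: Bed of the red stand: a bar 26 mm wide, sloping 30 degrees. Origin on its upper face, on the centre line, at the face of the steel ledge, 45 mm above the bench; x up the slope, y across, z square to the face. The ledge at the lower end (x -10 to 0 mm) is 36 mm wide and 12 mm high. The stone is to lie from x = 0 to 120 mm. At x = 138 mm a 16 mm post carries the keeper.
- keeper (a joint): Aluminium keeper arm 40 x 12 x 6 mm, turning on the post (bed x 138 mm, y 0) parallel to the bed's face, 25 to 31 mm above it. 0 rad (a stop): it points straight down the slope, over the stone's upper end. Grows, counterclockwise from above, as it swings aside to the bed's -y side; at 1.57 it is square to the bed, clear of the stone; stop at 1.9. It stays where it is left.
- keeper_grip (a point): Point on the keeper's grip, a black round pin 10 mm thick and 30 mm long, that stands up from the arm square to the bed's face, 30 mm from the pivot. The point lies on the pin's axis 49 mm above the bed's face, 12 mm below the pin's free end.
- stand: The whole stand, fixed to the bench: grey base plate 170 x 90 x 10 mm, two legs and the bed. Origin on the bench under the middle of the seated stone (10 mm short of the plate's centre); x is the level direction in which the bed rises.
- jar: Jar with a red lid, 62 mm across, 85 mm tall; bystander. Origin at the centre of its underside.
- dish: Green bowl 90 mm across, 40 mm tall; bystander. Origin at the centre of its underside.
- pliers: Pliers with blue handles, 160 mm long, 16 mm tall, lying on the bench; bystander. Origin near the pivot, x towards the jaws.
- brush: Brush lying on the bench; bystander. x along its length, handle to -x.
- hammer: Hammer lying on the bench; bystander. x along its length, handle to -x.
- bur_block: Red block 60 x 120 x 35 mm with burs standing in it up to about 85 mm; bystander. Origin at the centre of its underside.
Mind the look-alikes: they are no part of the job. Leave any blue look-alike of the stand alone.

How it is judged:
By the outcome, as a careful person would: the job done as asked, in the order asked, and still so for the second after the job is handed in, with the robot touching nothing.
It also fails if it takes over 70 s, if anything falls off the work surface, if the arm or the gripper's body presses on something with over 40 N, if the wrist force passes 120 N, or if a joint passes its speed limit or range.

ROBOT

A 6-joint arm with a two-finger parallel gripper is mounted at the origin on the work surface. World frame = base frame: x ahead of the robot, y to its left, z up, the work surface at z = 0. Lengths are in m, angles in degrees, forces in N, time in s.
With the tool pointing down it reaches from about 0.375 to 0.75 m from the base axis. Payload 9 kg.
Tool frame: the origin (TCP) lies where the fingers leave the gripper's body, on its centre line; the fingertips stand 73 mm ahead of it and the grasp point (between the pads) lies 54 mm ahead of it (robot.tip_reach is the distance from the TCP to the fingertips, in m); z points along the fingers, y is the direction in which the jaws open and shut (so a half turn about z gives the same grasp; the last joint's range is limited). The gripper opens to 85 mm and grips with 20 to 120 N. Pads are 22 mm wide; open, the fingers measure 114 mm over their backs; the gripper's body (76 mm by 85 mm) begins 54 mm behind the grasp point. The pads swing forward as they close: fully open they stand 13 mm farther back than shut.
Start: joints at [61.209, 5.964, 5.575, 89.605, 0, 77.527], TCP at [0.169, 0.576, 0.304] pointing down, gripper open.
Joint ranges: [-171.21, 171.21], [-48.23, 106.86], [-62.78, 66.21], [-105.2, 120.99], [-86.42, 89.51], [-180, 180]. Speed limits (degrees/s): [127.2, 127.2, 147.25, 180, 180, 180].

INTERFACE

Orientations are given as [roll, pitch, yaw] about the fixed x, y, z axes, in that order (R = Rz(yaw) Ry(pitch) Rx(roll)).
In Python, from plant import robot gives the robot as it stands. Calls block until the motion is done:
- robot.move_pose(position, orientation): joint-space move of the TCP to a pose.
- robot.line_to(position, vel=0.15, rotation=None, guard=None): straight line of the TCP; rotation=None keeps the orientation; vel is the mean speed in m/s. With guard (N) it stops when the force on the tool has changed by that much, and returns True; else False.
- robot.goto_joints(angles): joint-space move.
- robot.set_gripper(opening): finger opening in m; the grip force is fixed at half the most; returns when the fingers have stopped.
- robot.pause(seconds).
- robot.ik(position, orientation): joint angles nearest the present ones, or None.
- robot.observe(): the state.
- robot.grab_frame(name): name is "scene" or "side" or "wrist"; returns the picture (384x512x3 uint8, blue, green, red); there is no depth.
- robot.get_calibration(name): a dict with "vertical_fov" (degrees; the focal length in pixels is half the picture's height over the tangent of half this angle, whatever the lens; pixels are square), "cx", "cy" (the principal point, pixels), "rvec" (rotation vector, rad) and "tvec" (3), from world to camera coordinates, as OpenCV has them. Camera axes: x right, y down, z forward; pixel columns grow to the right and rows downward; lengths in m; the calibration is good to about 2 mm. A picture is of the moment at which its call begins: read the wrist's pose just before it. get_calibration takes no time and is no camera call; for the wrist camera it gives the pose at the moment of the call.
A pose or a line that the arm cannot do raises robot.IKError and nothing moves.
- robot.job_done(): hands the job in, once; it reports no verdict.
The state is a dict: "time": time; "q": joint angles; "qvel": joint speeds; "joint_torque": joint torques, N m; "tool_pos": TCP position; "tcp_rot": TCP orientation; "ft_force": force on the tool from outside, world axes, zero at the start; "torque": the same for the moment, N m; "gripper_width": finger opening in m.
Only numpy, scipy, OpenCV 4.12 (cv2) and the standard library are available. Lean on these libraries where they do the work, as an engineer would, in place of code of your own. Each camera call takes 0.05 s, during which the arm holds its last target. There are 200 camera calls.

## Working session

There is one attempt and no reset: what is moved stays moved. The work goes in short steps, each a Python script; the robot and the scene stay as the last script left them, time stands still between calls to the robot, and variables do not carry over. Pictures are saved under pics/ and viewed, about 8 in all and at most 12, crops included, and the job is handed in when it is done.

```bash
mkdir -p pics; ls; cat > h.py <<'E'
import numpy as np, cv2
from scipy.spatial.transform import Rotation as Rn
from plant import robot
def cal(n):
    c=robot.get_calibration(n); f=192/np.tan(np.radians(c["vertical_fov"])/2)
    R=cv2.Rodrigues(np.array(c["rvec"],float))[0]; t=np.array(c["tvec"],float).ravel()
    return f,c["cx"],c["cy"],R,t
def ray(C,p):
    f,cx,cy,R,t=C; d=R.T@np.array([(p[0]-cx)/f,(p[1]-cy)/f,1]); return -R.T@t,d/np.linalg.norm(d)
def onz(C,p,z):
    o,d=ray(C,p); return o+d*(z-o[2])/d[2]
def tri(obs):
    A=np.zeros((3,3));b=np.zeros(3)
    for C,p in obs:
        o,d=ray(C,p);P=np.eye(3)-np.outer(d,d);A+=P;b+=P@o
    X=np.linalg.solve(A,b); return X,[round(float(np.linalg.norm(proj(C,X)-p)),1) for C,p in obs]
def proj(C,X):
    f,cx,cy,R,t=C; c=R@np.asarray(X)+t; return np.array([f*c[0]/c[2]+cx,f*c[1]/c[2]+cy])
E
python3 - <<'E'
from h import *
for n in("scene","side"):
    im=robot.grab_frame(n); cv2.imwrite(f"pics/{n}0.png",im); c=robot.get_calibration(n);print(n,c,onz(cal(n),(256,192),0))
cv2.imwrite("pics/w0.png",robot.grab_frame("wrist"));print(robot.get_calibration("wrist"))
a=[cv2.imread(f"pics/{n}.png") for n in("scene0","side0")]
cv2.imwrite("pics/both.png",cv2.resize(np.vstack(a),None,fx=.78,fy=.78) )
E
```

```text
pics
scene {'vertical_fov': 52.84404654348333, 'cx': 249.16907470981783, 'cy': 186.1009861642251, 'rvec': array([ 2.20809225,  1.11903226, -0.40361134]), 'tvec': array([-0.32003186, -0.26428729,  1.6167369 ])} [0.50486242 0.05543051 0.        ]
side {'vertical_fov': 54.71128629905401, 'cx': 250.55540033801992, 'cy': 196.03150521270456, 'rvec': array([ 2.07417623, -0.43731191,  0.21814815]), 'tvec': array([-0.49620382,  0.2165792 ,  1.16044455])} [0.64749973 0.19548512 0.        ]
{'vertical_fov': 69.10062437186386, 'cx': 254.6389546431138, 'cy': 191.08442486047653, 'rvec': array([-2.3079887 , -1.72913757, -0.26670642]), 'tvec': array([-0.5996664 , -0.03864072,  0.38012204])}
```

```bash
python3 - <<'E'
import cv2
for n in("scene","side"):
    cv2.imwrite(f"pics/{n}0b.png",cv2.resize(cv2.imread(f"pics/{n}0.png"),(800,600),interpolation=cv2.INTER_CUBIC))
E
```

```text
(no output)
```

View pics/scene0b.png

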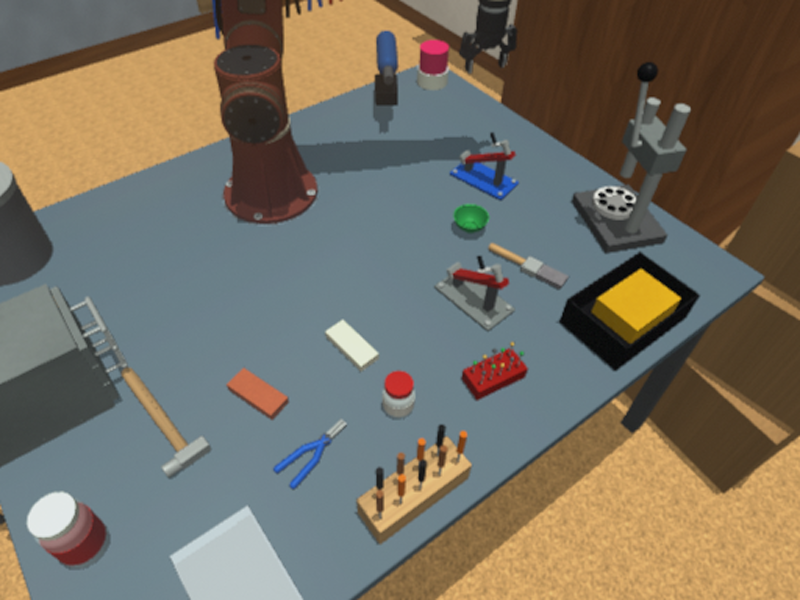

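View pics/side0b.png

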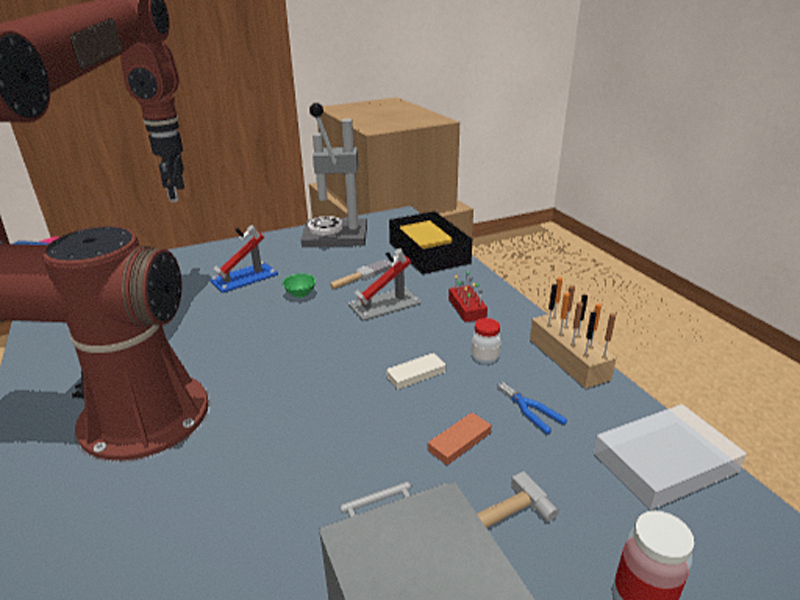

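Scene picture at 800 px scale (side-view pixel in brackets):
- **Pale stone:** (352,344) [416,371] is the target. The look-alike is the brown stone at (257,392) [460,437].
- **Stand:** the grey-plate one at (475,290) [385,290] is the target. The look-alike is the blue-plate one at (484,170) [243,265].
- **Bystanders near the target stand:** dish (471,218), brush (528,264), bur block (494,372) and jar (399,393).

Next come coarse positions and the move to a wrist-camera look.

```bash
python3 - <<'E'
from h import *
s=.64
S,D=cal("scene"),cal("side")
T={"stone":((352,344),(416,371)),"lowend bed":((452,272),(366,300)),"top bed":((506,280),(407,258)),"gripend":((480,260),(396,256)),"plateL":((437,286),None),"plateR":((512,312),None),"plateB":((488,327),None),"dish":((471,220),None),"brush":((528,264),None),"brushhandle":((490,247),None),"bur":((494,385),None),"jar":((399,405),None)}
for k,(a,b) in T.items():
    a=np.array(a)*s
    if b: print(k,*[np.round(x,3) for x in tri([(S,a),(D,np.array(b)*s)])])
    else: print(k,np.round(onz(S,a,0.0),3))
c=cal("wrist");print(robot.observe()["tcp_rot"],robot.observe()["time"]," cam",-c[3].T@c[4],"axis",c[3][2])
# candidate views
for p in([.45,.05,.35],[.5,.2,.35],[.5,.25,.35]):
    for y in(0,90,-90,180): print(p,y,robot.ik(p,[180,0,y]) is not None)
E
```

```text
stone [ 0.55  -0.107  0.01 ] [0.7 0.6]
lowend bed [0.541 0.173 0.043] [1.5 1.4]
top bed [0.67  0.204 0.117] [0.9 0.7]
gripend [0.622 0.168 0.152] [2.2 1.9]
plateL [0.522 0.151 0.   ]
plateR [0.681 0.238 0.   ]
plateB [0.68  0.165 0.   ]
dish [0.399 0.364 0.   ]
brush [0.596 0.372 0.   ]
brushhandle [0.5   0.337 0.   ]
bur [0.797 0.075 0.   ]
jar [ 0.72 -0.11  0.  ]
[-1.79943579e+02 -1.25269191e-02  1.63681584e+02] 0.15  cam [0.09380116 0.59757021 0.37376041] axis [ 0.28962882 -0.08529932 -0.95333057]
[0.45, 0.05, 0.35] 0 True
[0.45, 0.05, 0.35] 90 True
[0.45, 0.05, 0.35] -90 True
[0.45, 0.05, 0.35] 180 True
[0.5, 0.2, 0.35] 0 True
[0.5, 0.2, 0.35] 90 True
[0.5, 0.2, 0.35] -90 True
[0.5, 0.2, 0.35] 180 True
[0.5, 0.25, 0.35] 0 True
[0.5, 0.25, 0.35] 90 True
[0.5, 0.25, 0.35] -90 True
[0.5, 0.25, 0.35] 180 True
```

```bash
cat >> h.py <<'E'
import json,pickle
def shot(tag,pos,yaw,tilt=None):
    robot.move_pose(pos,[180,0,yaw] if tilt is None else tilt); robot.pause(.15)
    C=cal("wrist"); im=robot.grab_frame("wrist"); cv2.imwrite(f"pics/{tag}.png",im); pickle.dump(C,open(f"pics/{tag}.pkl","wb")); return C,im
def load(tag): return pickle.load(open(f"pics/{tag}.pkl","rb")),cv2.imread(f"pics/{tag}.png")
E
python3 - <<'E'
from h import *
u=np.array([.97,.24]);v=np.array([-.24,.97])
c=np.array([.60,.188])
for t,p,y in(("v1",[*(c-.05*u),.29],-166),("v2",[*(c-.06*v),.29],-76),("s1",[.50,-.09,.25],-166),("s2",[.53,-.16,.25],-106)):
    try: shot(t,p,y); print(t,np.round(robot.observe()["q"],0),robot.observe()["time"])
    except robot.IKError as e: print(t,"IK",e)
a=[cv2.resize(cv2.imread(f"pics/{t}.png"),(800,600),interpolation=cv2.INTER_CUBIC) for t in("v1","v2")]
cv2.imwrite("pics/v1b.png",a[0]);cv2.imwrite("pics/v2b.png",a[1])
cv2.imwrite("pics/s.png",np.hstack([cv2.resize(cv2.imread(f"pics/{t}.png"),(400,300)) for t in("s1","s2")]))
E
```

```text
v1 [ 5.  2.  0. 88.  0. -9.] 2.35
v2 [   0.   11.    9.   89.    0. -104.] 4.0167
s1 [-25. -10. -16.  84.   0. -39.] 5.2667
s2 [ -30.   -2.   -9.   84.    0. -104.] 6.525
```

View pics/v1b.png

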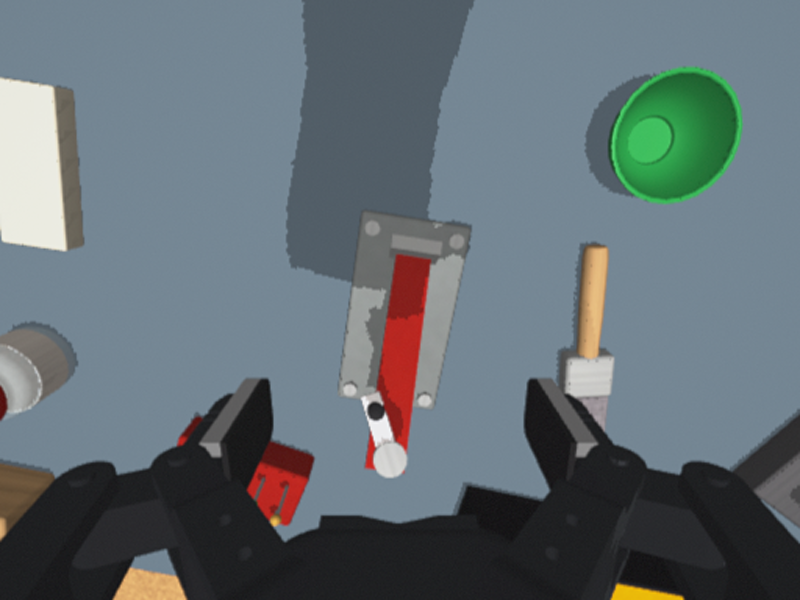

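View pics/v2b.png

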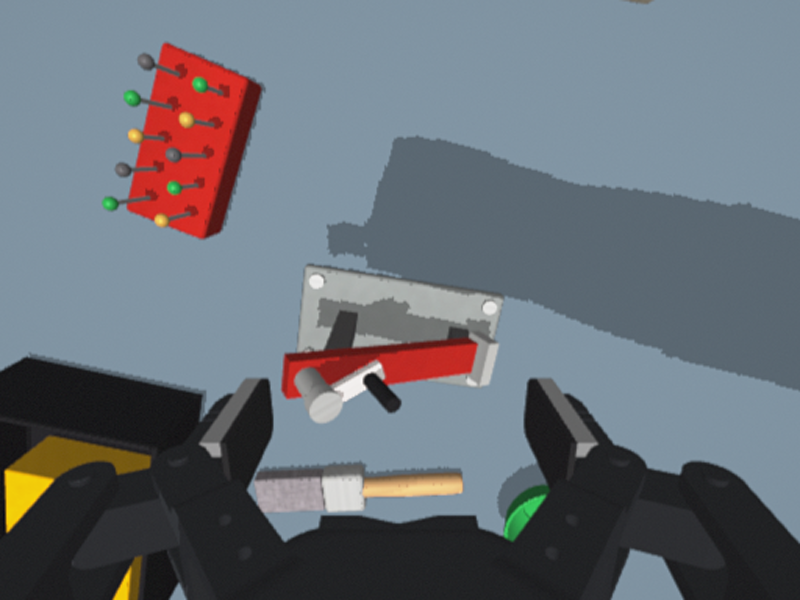

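View pics/s.png

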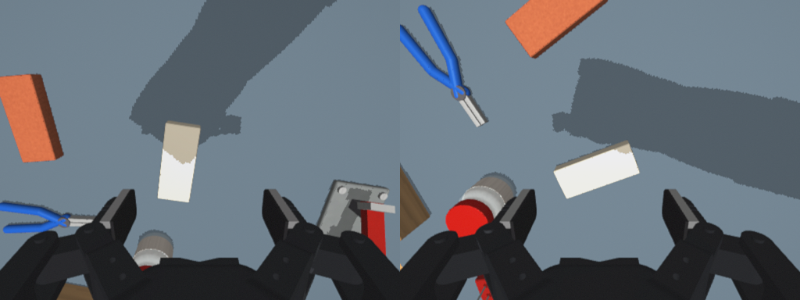

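```bash
python3 - <<'E'
from h import *
M=np.zeros((600,800,3),np.uint8)
def put(t,x,y,w,h,k,X,Y):
    im=load(t)[1][y:y+h,x:x+w]; M[Y:Y+h*k,X:X+w*k]=cv2.resize(im,None,fx=k,fy=k,interpolation=cv2.INTER_CUBIC)
put("v1",210,125,110,190,3,0,0); put("v2",175,160,150,115,3,335,0)
put("s1",190,145,75,120,2,335,350); put("s2",190,170,125,90,2,500,350)
cv2.imwrite("pics/m.png",M)
E
```

```text
(no output)
```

View pics/m.png

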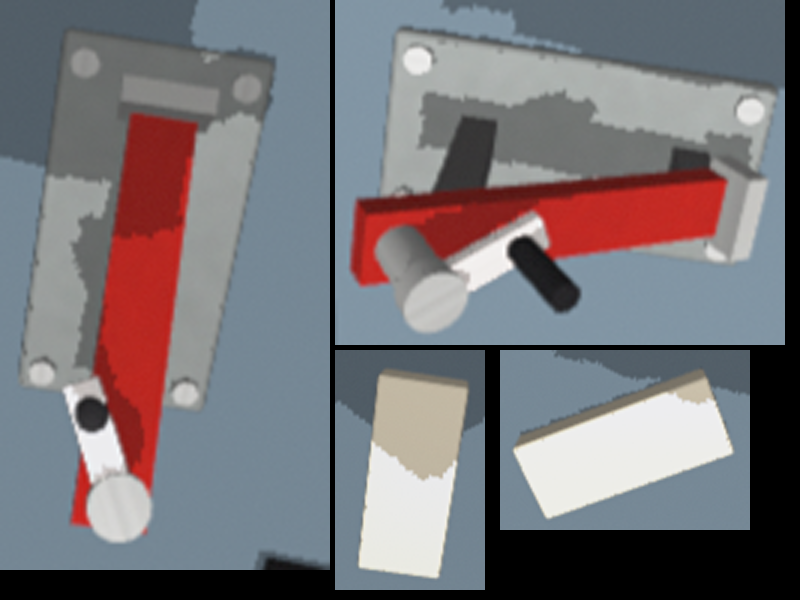

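```bash
cat > meas.py <<'E'
from h import *
C={t:load(t)[0] for t in("v1","v2","s1","s2")}
off={"v1":(210,125,3),"v2":(175,160,3),"s1":(190,145,2),"s2":(190,170,2)}
def px(t,p): x,y,k=off[t]; return np.array([x+(p[0]+.5)/k-.5,y+(p[1]+.5)/k-.5])
def T(a,p,b,q): return tri([(C[a],px(a,p)),(C[b],px(b,q))])
if __name__=="__main__":
    pl=[onz(C["v1"],px("v1",p),.010)[:2] for p in((67,30),(274,58),(203,409),(20,385))]
    print("plate v1",np.round(pl,4),"mean",np.mean(pl,0))
    sc=[onz(C["v1"],px("v1",p),.011)[:2] for p in((84,64),(246,89),(184,393),(41,373))]
    print("screws",np.round(sc,4),np.mean(sc,0))
    for n,p in(("A",(442,88)),("D",(63,30)),("scrD",(83,60)),("scrA",(415,109))): print(n,"v2",np.round(onz(C["v2"],px("v2",p),.01),4))
    for n,q in(("plate",pl),("screw",sc)):
        q=np.array(q); l=((q[2]+q[3])-(q[0]+q[1]))/2; w=((q[1]+q[2])-(q[0]+q[3]))/2
        print(n,"len",np.hypot(*l),"yaw",np.degrees(np.arctan2(l[1],l[0])),"wid",np.hypot(*w),"yaw",np.degrees(np.arctan2(-w[0],w[1])))
    for n,p,q in(("plateA",(67,30),(442,88)),("plateD",(20,385),(63,30)),("scrA",(84,64),(415,109)),("scrD",(41,373),(83,60)),("post",(119,509),(100,303)),("pin",(91,414),(230,296))):
        print(n,*[np.round(x,4) for x in T("v1",p,"v2",q)])
    # stone corners: order end1a,end1b (near robot), far
    a=[(43,27),(132,36),(103,227),(24,217)]; b=[(204,27),(233,103),(47,168),(14,100)]
    for k in range(2):
        bb=b[-k:]+b[:-k]
        print(k,[ [np.round(x,3) for x in T("s1",p,"s2",q)] for p,q in zip(a,bb)])
E
python3 meas.py
```

```text
plate v1 [[0.5193 0.1402]
 [0.5095 0.2265]
 [0.6777 0.2423]
 [0.6862 0.1549]] mean [0.5981693  0.19097293]
screws [[0.5311 0.1502]
 [0.5248 0.2187]
 [0.671  0.231 ]
 [0.677  0.1632]] [0.60093582 0.19076331]
A v2 [0.5202 0.139  0.01  ]
D v2 [0.6863 0.1534 0.01  ]
scrD v2 [0.6755 0.1645 0.01  ]
scrA v2 [0.5288 0.1511 0.01  ]
plate len 0.16821787572397878 yaw 5.192764612614189 wid 0.08733632961502753 yaw 5.983636362147034
screw len 0.14660780958685976 yaw 4.953860064219187 wid 0.0684524707538751 yaw 5.154951501529346
plateA [0.5195 0.1399 0.0072] [0.2 0.2]
plateD [0.6869 0.1544 0.0082] [0.4 0.4]
scrA [0.5303 0.1501 0.0147] [0.2 0.2]
scrD [0.6749 0.1631 0.0145] [0. 0.]
post [0.6404 0.1943 0.1442] [0. 0.]
pin [0.6049 0.1776 0.1527] [0.2 0.2]
0 [[array([ 0.492, -0.14 ,  0.021]), array([0.2, 0.2])], [array([ 0.486, -0.091,  0.022]), array([0.8, 0.7])], [array([ 0.605, -0.08 ,  0.021]), array([0., 0.])], [array([ 0.609, -0.128,  0.022]), array([0.2, 0.2])]]
1 [[array([ 0.53 , -0.146,  0.093]), array([61.2, 62.7])], [array([ 0.496, -0.096, -0.085]), array([9.9, 9.5])], [array([ 0.509, -0.118,  0.144]), array([46.4, 43.8])], [array([ 0.575, -0.12 ,  0.091]), array([8.3, 8.6])]]
```

```bash
cat >> h.py <<'E'
PSI=np.radians(5.1); X0=np.array([.538,.1854,.045])
u=np.array([np.cos(PSI),np.sin(PSI),0]); by=np.array([-u[1],u[0],0]); c3,s3=np.cos(np.pi/6),.5
bx=c3*u+np.array([0,0,s3]); bz=np.cross(bx,by); B=np.c_[bx,by,bz]
def W(p): return X0+B@np.asarray(p,float)
def eul(M): return Rn.from_matrix(M).as_euler("xyz",degrees=True).tolist()
def pinpose(th,h=.108,r=.030):
    rad=np.array([-np.cos(th),-np.sin(th),0]); z=np.array([0,0,-1.]); M=B@np.c_[rad,np.cross(z,rad),z]
    return W(np.array([.138,0,h])+r*rad), eul(M)
def st(m=""):
    o=robot.observe(); print(m,"t",round(o["time"],2),"F",np.round(o["ft_force"],1),"w",round(o["gripper_width"],4),"p",np.round(o["tool_pos"],4))
E
python3 - <<'E'
from h import *
p,e=pinpose(.478,.19)
for th in np.linspace(.478,1.72,6):
    print(np.round(robot.ik(*pinpose(th)),0), end=" ")
robot.move_pose(p,e); st("above")
robot.set_gripper(.032)
print(robot.line_to(pinpose(.478)[0],vel=.1,guard=12)); st("down")
C=cal("wrist"); im=robot.grab_frame("wrist")
a=cv2.resize(im[192:],(512,192)); b=robot.grab_frame("scene"); b=cv2.resize(b[150:220,265:345],None,fx=3.5,fy=3.5,interpolation=cv2.INTER_CUBIC)
M=np.zeros((245,800,3),np.uint8); M[:192,:512]=a; M[:245,515:795]=b; cv2.imwrite("pics/k1.png",M)
E
```

```text
[  4. -24. -38.  46.   0. -28.] [  4. -24. -38.  46.   1. -43.] [  3. -23. -37.  46.   1. -58.] [  3. -22. -36.  46.   1. -72.] [  2. -21. -35.  46.   1. -87.] [   3.  -20.  -33.   47.    1. -101.] above t 7.8 F [-0.6  1.1 -0.1] w 0.0855 p [0.5409 0.1713 0.2653]
False
down t 9.32 F [ 0.6 -0.3  0.1] w 0.0321 p [0.5817 0.1755 0.1949]
```

View pics/k1.png

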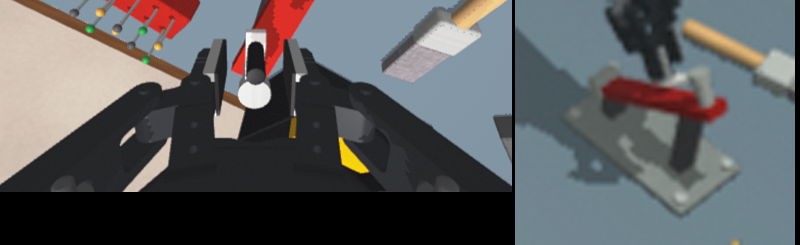

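The pin (256,75 in the wrist strip) stands centred between the pads. I'll close to a loose cage and swing it.

```bash
python3 - <<'E'
from h import *
robot.set_gripper(.012); st("closed")
for th in np.linspace(.478,1.74,7)[1:]:
    p,e=pinpose(th); g=robot.line_to(p,vel=.06,rotation=e,guard=40); print(g,end=" ")
    if g: st("guard"); break
st("swung")
robot.set_gripper(.035)
p,e=pinpose(1.74,.19); robot.line_to(p,vel=.15); st("up")
robot.set_gripper(.085)
# above the stone; jaws across width; tool x toward robot
SY=5.5; E0=[180,0,SY-180]
P=np.array([.548,-.110,.0]); 
robot.move_pose([P[0],P[1],.18],E0); st("above stone"); print(robot.tip_reach, np.round(robot.observe()["q"],0))
C=cal("wrist"); im=robot.grab_frame("wrist"); pickle.dump(C,open("pics/g1.pkl","wb")); cv2.imwrite("pics/g1.png",im)
b=robot.grab_frame("scene")[140:230,255:355]; M=np.zeros((384,800,3),np.uint8); M[:,:512]=im; M[:252,515:795]=cv2.resize(b,(280,252),interpolation=cv2.INTER_CUBIC); cv2.imwrite("pics/k2.png",M)
E
```

```text
closed t 9.76 F [-0.3 -0.4 -0. ] w 0.0119 p [0.5816 0.1754 0.1944]
False False False False False False swung t 11.91 F [-0.9  0.3 -0. ] w 0.0122 p [0.6102 0.1622 0.2101]
up t 12.96 F [ 0.7  0.1 -1. ] w 0.035 p [0.5694 0.1585 0.2803]
above stone t 14.66 F [-0.8  0.1  0. ] w 0.0845 p [ 0.5483 -0.1095  0.1803]
0.0726 [-25.  -0. -14.  77.   0. -30.]
```

View pics/k2.png

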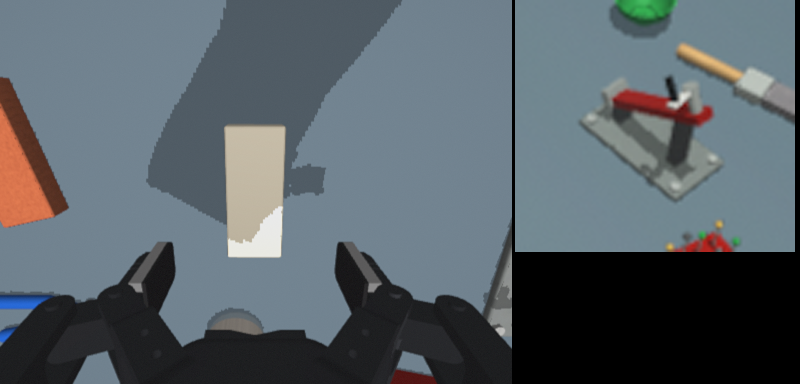

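The stone sits square between the jaws, with its top face at about (226,126)–(285,257). I'll check the keeper numerically in the scene view, and also the jaw-to-stone centring.

```bash
python3 - <<'E'
from h import *
S=cal("scene")
for th in (0,.478,1.4,1.74,1.9): print(th, (proj(S,W([.138-.03*np.cos(th),-.03*np.sin(th),.061]))-[255,140])*2.8+[515,0], (proj(S,W([.138,0,.035]))-[255,140])*2.8+[515,0])
C=load("g1")[0]
q=np.array([onz(C,p,.022)[:2] for p in((225.5,127),(284.5,127),(281.5,257),(228.5,257))]); print(np.round(q,4),q.mean(0))
E
```

```text
0 [662.70301308  61.08751253] [686.72413864  83.89310951]
0.478 [656.61040929  67.04852471] [686.72413864  83.89310951]
1.4 [660.27091332  75.97079655] [686.72413864  83.89310951]
1.74 [666.52886376  77.14881311] [686.72413864  83.89310951]
1.9 [670.13661842  77.18970341] [686.72413864  83.89310951]
[[ 0.4918 -0.1383]
 [ 0.4871 -0.0913]
 [ 0.6048 -0.0786]
 [ 0.6096 -0.1277]] [ 0.54833471 -0.10897542]
```

```bash
python3 - <<'E'
from h import *
E0=[180,0,5.6-180]
robot.move_pose([.5483,-.109,.13],E0)
print("guard",robot.line_to([.5483,-.109,.0745],vel=.05,guard=8)); st("down")
robot.set_gripper(.03); st("grip")
robot.line_to([.5483,-.109,.09],vel=.04); st("lift")
robot.line_to([.5483,-.109,.28],vel=.2)
M=B@np.diag([-1,1,-1.])
robot.move_pose(W([.064,0,.195]),eul(M)); 
robot.line_to(W([.064,0,.105]),vel=.12); robot.pause(.3); st("pre")
C=cal("wrist"); im=robot.grab_frame("wrist"); pickle.dump(C,open("pics/p1.pkl","wb")); cv2.imwrite("pics/p1.png",im)
s=robot.grab_frame("side"); cv2.imwrite("pics/p1s.png",s)
O=np.zeros((600,800,3),np.uint8); O[:384,:512]=im; O[:216,515:800]=cv2.resize(s[130:220,215:335],(285,216),interpolation=cv2.INTER_CUBIC)
b=robot.grab_frame("scene")[130:220,255:375]; O[220:436,515:800]=cv2.resize(b,(285,216),interpolation=cv2.INTER_CUBIC); cv2.imwrite("pics/k3.png",O[:440])
E
```

```text
guard False
down t 16.33 F [-0.6  0.2 -0. ] w 0.0851 p [ 0.5485 -0.1091  0.0749]
grip t 16.76 F [-0.7 -0.2  5.6] w 0.0486 p [ 0.5486 -0.1092  0.0751]
lift t 17.3 F [-0.8 -0.7 -3.7] w 0.0485 p [ 0.5483 -0.109   0.09  ]
pre t 20.73 F [ 0.3  0.5 -3. ] w 0.0487 p [0.541  0.1857 0.1686]
```

View pics/k3.png

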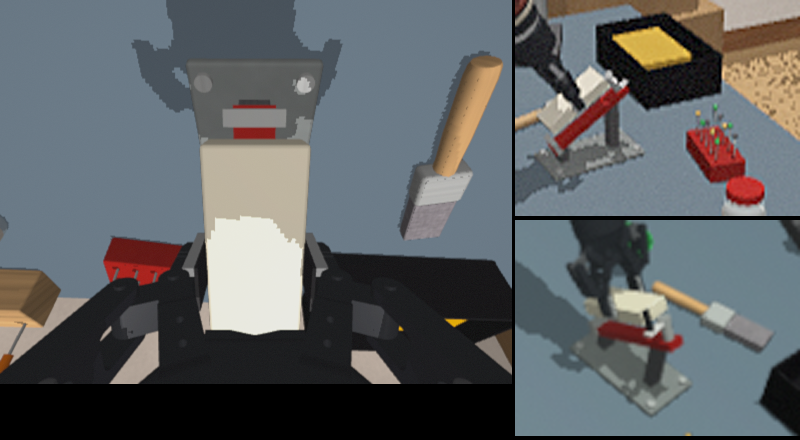

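```bash
python3 - <<'E'
from h import *
C=load("p1")[0]
def onb(p,h):
    o,d=ray(C,p); o=B.T@(o-X0); d=B.T@d; return np.round((o+d*(h-o[2])/d[2])*1000,1)
h=.1049-.075+.022
for p in((201,146),(310,147),(300,320),(208,320)): print("stone",onb(p,h))
g=cv2.cvtColor(load("p1")[1],cv2.COLOR_BGR2GRAY).astype(int); im=load("p1")[1]
print("row118",g[118,214:296].tolist())
hsv=cv2.cvtColor(im,cv2.COLOR_BGR2HSV); 
for r in(104,133):
    xs=[x for x in range(215,295) if im[r,x,2]>90 and im[r,x,1]<60]; print(r,xs[:1],xs[-1:])
    if xs: print(onb((xs[0]-.5,r),0),onb((xs[-1]+.5,r),0))
for p in((222,110),(222,127),(286.5,110),(286.5,127)): print("ledge",onb(p,.012))
E
```

```text
stone [  5.3 -23.6  51.9]
stone [ 5.8 24.8 51.9]
stone [100.4  25.   51.9]
stone [100.3 -25.4  51.9]
row118 [93, 92, 92, 93, 92, 93, 93, 92, 104, 132, 137, 136, 136, 136, 137, 137, 136, 137, 137, 137, 136, 137, 138, 137, 137, 138, 139, 137, 138, 138, 138, 138, 138, 137, 137, 138, 138, 137, 139, 138, 138, 138, 139, 138, 138, 138, 138, 138, 138, 138, 138, 139, 139, 139, 139, 138, 139, 138, 139, 139, 138, 138, 138, 138, 138, 139, 139, 139, 139, 139, 141, 139, 103, 92, 92, 93, 92, 92, 93, 92, 92, 93]
104 [] []
133 [234] [274]
[  5.  -12.9   0. ] [ 5.  12.6  0. ]
ledge [ -9.1 -18.2  12. ]
ledge [  0.3 -18.5  12. ]
ledge [-9.  18.2 12. ]
ledge [ 0.3 18.6 12. ]
```

The wrist view confirms the stand model: ledge at x -9..0 mm, y ±18.3 mm, bed ±12.8 mm. The stone's lower edge is at x = 5.5 mm and centred to within 0.5 mm. I'll lower it.

```bash
python3 - <<'E'
from h import *
def bp(): return np.round((B.T@(np.array(robot.observe()["tool_pos"])-X0))*1000,1)
robot.line_to(W([.0615,0,.081]),vel=.06); robot.pause(.2); st("low"); print(bp())
g=robot.line_to(W([.054,0,.081]),vel=.012,guard=5); print("ledge",g,bp()); st()
p=bp()/1000
g2=robot.line_to(W([p[0],0,.070]),vel=.01,guard=5); print("bed",g2,bp()); st()
C=cal("wrist"); im=robot.grab_frame("wrist"); pickle.dump(C,open("pics/p2.pkl","wb")); cv2.imwrite("pics/p2.png",im)
E
```

```text
low t 21.63 F [-0.3 -0.2 -3.2] w 0.0488 p [0.5507 0.1866 0.1461]
[61.6  0.  81.2]
ledge True [60.1 -0.  81.3]
 t 21.99 F [4.7 0.7 0.3] w 0.0487 p [0.5493 0.1864 0.1455]
bed True [60.3 -0.1 74.9]
 t 22.66 F [-3.  -0.7  5.6] w 0.0484 p [0.5527 0.1866 0.14  ]
```

```bash
python3 - <<'E'
from h import *
robot.set_gripper(.06); robot.pause(.2); robot.set_gripper(.085); st("open")
robot.line_to(W([.060,0,.14]),vel=.1); robot.line_to(W([.060,0,.22]),vel=.2); robot.pause(.2)
C=cal("wrist"); im=robot.grab_frame("wrist"); pickle.dump(C,open("pics/p3.pkl","wb")); cv2.imwrite("pics/p3.png",im)
O=np.zeros((384,800,3),np.uint8); O[:,:512]=im
s=robot.grab_frame("side")[130:210,225:330]; O[:216,515:799]=cv2.resize(s,(284,216),interpolation=cv2.INTER_CUBIC); cv2.imwrite("pics/k4.png",O)
E
```

```text
open t 23.56 F [ 0.7 -0.8 -0. ] w 0.0851 p [0.5536 0.1867 0.1411]
```

View pics/k4.png

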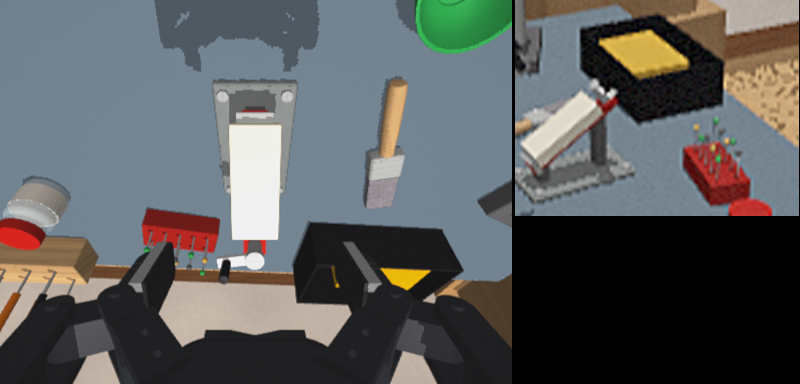

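```bash
cat >> h.py <<'E'
def onb(C,p,h):
    o,d=ray(C,p); o=B.T@(o-X0); d=B.T@d; return np.round((o+d*(h-o[2])/d[2])*1000,1)
E
python3 - <<'E'
from h import *
C,im=load("p3"); m=(im.min(2)>200).astype(np.uint8); m[:110]=0;m[:,:222]=0;m[:,290:]=0;m[243:]=0
k=max(cv2.findContours(m,cv2.RETR_EXTERNAL,cv2.CHAIN_APPROX_NONE)[0],key=cv2.contourArea)
for p in cv2.boxPoints(cv2.minAreaRect(k)): print(p,onb(C,p,.022))
print("col255",[im[r,255].tolist() for r in range(108,128)])
for p in((236,119),(273,119)): print("ledge",onb(C,p,.012))
print("pin",onb(C,(225,276),.061),onb(C,(224,262),.061))
E
```

```text
[229. 126.] [  2.1 -23.8  22. ]
[280. 126.] [ 2.1 23.8 22. ]
[280. 239.] [119.3  26.9  22. ]
[229. 239.] [119.3 -27.2  22. ]
col255 [[62, 62, 62], [57, 56, 78], [38, 38, 117], [52, 54, 140], [129, 131, 155], [190, 192, 191], [206, 209, 208], [206, 208, 208], [205, 207, 206], [183, 186, 185], [148, 150, 150], [148, 148, 148], [147, 148, 148], [148, 149, 149], [147, 149, 148], [131, 137, 139], [141, 159, 168], [196, 219, 226], [225, 238, 240], [232, 241, 241]]
ledge [ -3.7 -17.8  12. ]
ledge [-3.7 17.8 12. ]
pin [138.  -28.1  61. ] [122.9 -28.6  61. ]
```

Stone is seated: x≈1..120 mm, centred, and no red shows between it and the ledge. Now I'll swing the keeper back.

```bash
python3 - <<'E'
from h import *
robot.set_gripper(.035)
p,e=pinpose(1.74,.19); robot.move_pose(p,e)
g=robot.line_to(pinpose(1.74)[0],vel=.08,guard=10); st(f"down {g}")
if not g:
    robot.set_gripper(.012); st("cage")
    for th in [1.5,1.25,1.0,.75,.5,.25,.08,-.02,-.1]:
        p,e=pinpose(th); g=robot.line_to(p,vel=.05 if th>.1 else .02,rotation=e,guard=12)
        if g: st(f"guard at {th}"); break
    q=B.T@(np.array(robot.observe()["tool_pos"])-X0); print("th",np.arctan2(-q[1],.138-q[0]))
    st("swung")
E
```

```text
down False t 28.51 F [-0.2 -0.7 -0. ] w 0.0353 p [0.6104 0.1622 0.2108]
cage t 28.86 F [ 0.1 -0.7 -0.3] w 0.0122 p [0.6103 0.1621 0.2103]
guard at -0.1 t 32.17 F [ 0.7 -2.9  1.8] w 0.0118 p [0.5777 0.1901 0.1926]
th -0.03788048121717045
swung t 32.17 F [ 0.7 -2.9  1.8] w 0.0118 p [0.5777 0.1901 0.1926]
```

```bash
python3 - <<'E'
from h import *
robot.set_gripper(.035); st("open")
p,e=pinpose(0,.20); robot.line_to(p,vel=.12)
robot.move_pose(W([.03,0,.25]),eul(B@np.diag([-1,1,-1.]))); robot.pause(.2); st("up")
C=cal("wrist"); im=robot.grab_frame("wrist"); pickle.dump(C,open("pics/p4.pkl","wb")); cv2.imwrite("pics/p4.png",im)
sc=robot.grab_frame("scene"); cv2.imwrite("pics/scene1.png",sc)
d=cv2.absdiff(sc,cv2.imread("pics/scene0.png")).max(2)
print("brown",d[235:270,145:185].mean(),"jar",d[236:268,243:268].mean(),"bur",d[220:255,295:338].mean())
O=np.zeros((384,800,3),np.uint8); O[:,:512]=im
s=robot.grab_frame("side")[130:210,225:330]; O[:216,515:799]=cv2.resize(s,(284,216),interpolation=cv2.INTER_CUBIC); cv2.imwrite("pics/k5.png",O)
for n,q in(("grip tip th0",[.108,0,.061]),("post",[.138,0,.035]),("stone c",[0,-.025,.022]),("stone c",[.120,.025,.022])): print(n,proj(C,W(q)))
E
```

```text
open t 32.52 F [-0.2  0.1  0.2] w 0.0351 p [0.5771 0.1907 0.1918]Traceback (most recent call last):
  File "<stdin>", line 4, in <module>
plant.IKError: the arm cannot take that pose within its joint ranges
```

```bash
python3 - <<'E'
from h import *
robot.move_pose(W([.06,0,.22]),eul(B@np.diag([-1,1,-1.]))); robot.pause(.2); st("up")
C=cal("wrist"); im=robot.grab_frame("wrist"); pickle.dump(C,open("pics/p4.pkl","wb")); cv2.imwrite("pics/p4.png",im)
sc=robot.grab_frame("scene"); cv2.imwrite("pics/scene1.png",sc)
d=cv2.absdiff(sc,cv2.imread("pics/scene0.png")).max(2)
print("brown",d[235:270,145:185].mean(),"jar",d[236:268,243:268].mean(),"bur",d[220:255,295:338].mean())
O=np.zeros((384,800,3),np.uint8); O[:,:512]=im
s=robot.grab_frame("side")[130:210,225:330]; O[:216,515:799]=cv2.resize(s,(284,216),interpolation=cv2.INTER_CUBIC); cv2.imwrite("pics/k5.png",O)
for n,q in(("grip tip th0",[.108,0,.061]),("post",[.138,0,.035]),("stone c",[0,-.025,.022]),("stone c",[.120,.025,.022])): print(n,proj(C,W(q)))
E
```

```text
up t 34.0 F [-1.  -0.2  0.3] w 0.0349 p [0.4807 0.1802 0.2653]
brown 4.814285714285714 jar 4.5325 bur 4.200664451827243
grip tip th0 [254.63918729 245.72435704]
post [254.65753544 259.29467858]
stone c [227.77205363 122.13818935]
stone c [278.10012458 237.87774187]
```

View pics/k5.png

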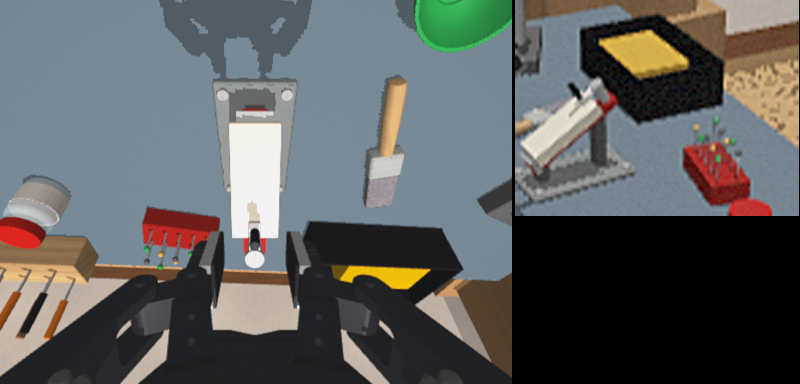

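```bash
python3 - <<'E'
from h import *
for t in("p3","p4"):
    C,im=load(t); b=im.min(2).astype(int)
    print(t,"x=0 row",proj(C,W([0,0,.022])),"col240",b[118:130,240].tolist(),"col270",b[118:130,270].tolist())
    for r in(135,180,225): 
        xs=[x for x in range(215,295) if b[r,x]>185]; print(r,xs[0],xs[-1],onb(C,(xs[0]-.5,r),.022),onb(C,(xs[-1]+.5,r),.022))
E
```

```text
p3 x=0 row [254.51581852 123.71920892] col240 [183, 148, 145, 147, 144, 131, 141, 194, 225, 231, 231, 231] col270 [148, 149, 147, 149, 147, 133, 141, 195, 226, 232, 232, 232]
135 229 280 [ 10.4 -24.6  22. ] [10.4 24.5 22. ]
180 230 279 [ 54.3 -24.9  22. ] [54.4 24.7 22. ]
225 232 277 [103.  -24.1  22. ] [103.1  23.9  22. ]
p4 x=0 row [254.49873386 122.10861392] col240 [153, 151, 152, 142, 142, 181, 225, 236, 235, 235, 235, 235] col270 [154, 154, 152, 144, 141, 180, 225, 237, 236, 236, 236, 236]
135 229 280 [ 11.9 -24.7  22. ] [11.9 24.6 22. ]
180 231 279 [ 56.1 -24.   22. ] [56.1 24.8 22. ]
225 232 277 [105.  -24.3  22. ] [105.  24.  22.]
```

```bash
python3 - <<'E'
from plant import robot
print(robot.job_done(), robot.observe()["time"])
E
```

```text
the job is handed in; nothing more can be done
the job is handed in; nothing more can be done
```

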